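Clamp the glued picture panels

TASK

A stack of small picture panels lies glued up in one of the two screw presses. Turn that press's knob clockwise until its foot touches the panels, which is when the knob's bar lies straight along the press's beam, then add one eighth of a turn (45 degrees) more and let go. Do not wind it far past that, do not shift the panels, and leave the knob of the other, empty press alone.

Things in the scene. Friction and masses are not known exactly. Their poses are not given: they have to be found in the camera images.
- press_grip (a point): Centre of the bar knob on the press that holds the panels: a black upright bar 48 mm long, 14 mm thick, 40 mm tall, its centre 155 mm above the table (bar spans 135 to 175 mm); turns about the vertical through this point without rising or sinking. x along the bar (white line on top marks the +x half), y across its thickness, z up; turns with the knob. Below: a 36 mm round boss, top at 125 mm.
- press_knob (a joint): Angle of that knob, rad, growing clockwise seen from above. 0: bar along the beam, white half away from the column, foot just touching the panels. Starts backed off, -0.65 to -0.3; positive is past the touch, an eighth of a turn is 0.785. Stops at -1.0 and 1.4. Drag 0.09 N m, rising by about 0.05 N m over the last eighth as the sprung rubber foot presses (12 N); stays where left.
- panels: Stack of six small picture panels, wood and cream with daubs of paint, 118 x 99 x 30 mm, about 0.3 kg, loose and flat on the press's 15 mm base plate (175 x 120 mm, bolted down). Origin: centre of its underside, z up. Above it the press's beam, 40 mm wide, top at 115 mm, runs from under the knob to a column about 90 mm from the knob, on the robot's side.
- spare_tip (a point): End of the white-marked half of the knob's bar on the other press, which has the same shape and size but stands empty; 24 mm from that knob's axis, 155 mm above the table. To be left alone.
Not all that is in view belongs to the job. What is shaped like the part that bears press_grip but orange is not meant.

How it is judged:
By the outcome, as a careful person would: the job done as asked, in the order asked, and still so for the second after the job is handed in, with the robot touching nothing.
It also fails if it takes over 35 s, if anything falls off the work surface, if the arm or the gripper's body presses on something with over 40 N, if the wrist force passes 120 N, or if a joint passes its speed limit or range.

ROBOT

A 6-joint arm with a two-finger parallel gripper is mounted at the origin on the work surface. World frame = base frame: x ahead of the robot, y to its left, z up, the work surface at z = 0. Lengths are in m, angles in rad, forces in N, time in s.
With the tool pointing down it reaches from about 0.35 to 0.975 m from the base axis. Payload 4.9 kg.
Tool frame: the origin (TCP) lies midway between the tips of the shut fingers; the grasp point (between the pads) lies 19 mm behind it (manip.pinch_z is the distance from the TCP to the grasp point, in m); z points along the fingers, y is the direction in which the jaws open and shut (so a half turn about z gives the same grasp; the last joint's range is limited). The gripper opens to 85 mm and grips with 20 to 120 N. Pads are 22 mm wide; open, the fingers measure 114 mm over their backs; the gripper's body (76 mm by 85 mm) begins 54 mm behind the grasp point. The pads swing forward as they close: fully open they stand 13 mm farther back than shut.
Start: joints at [-1.321, 0.053, 1.613, -0, 1.476, -0.119], TCP at [0.225, -0.583, 0.231] pointing down, gripper open.
Joint ranges: [-3.01, 3.01], [-1.01, 2.22], [0.06, 2.58], [-1.02, 4.17], [0.09, 2.62], [-3.14, 3.14]. Speed limits (rad/s): [2.57, 2.57, 3.14, 3.14, 3.14, 3.14].

INTERFACE

Orientations are given as a unit quaternion [w, x, y, z].
In Python, from plant import manip gives the robot as it stands.
- The arm moves only by the tool drive_tool, never from a script. Its argument "commands" is text: rows parted by semicolons, each of 5 numbers parted by spaces: the finger opening in mm, from 0 to 85.4, then the shift along the tool's x, y, z in units of 30 mm (1.0 is 30 mm), then the turn about the tool's z in degrees. A call has exactly 8 rows; each row shifts and turns the commanded pose from where the row before left it, along the tool's axes as they then stand; what a row does not reach is not made up. A row lasts 1/8 s, in which the tool goes at most 62.5 mm and 10.7 degrees, less where a joint would pass 70% of its speed; a pose out of reach is approached as far as the arm can. A call is refused whole if a number of a shift passes 1 or a number of a turn 10.7, either way. A call with a gripper value outside its range is refused whole. The fingers move at their own pace and stop on an object; the grip force is fixed at half the most. Time passes only in rows, so rows that do not move let the fingers close, or fill a call up. It gives the time, the measured TCP pose, the force and the opening at its end, in the units of the state.
- manip.state(): the state, without advancing time (a new reading comes with each control period).
- manip.grab_frame(name): name is "scene" or "top"; returns the picture (420x560x3 uint8, red, green, blue); there is no depth.
- manip.camera_params(name): a dict with "fx", "fy", "cx", "cy" (pixels), "distortion" ([k1, k2, p1, p2, k3] as OpenCV has them; the pictures are not rectified), "xyz" and "orientation" of the camera in the world. Camera axes: x right, y down, z forward; pixel columns grow to the right and rows downward; lengths in m; the calibration is good to about 2 mm. A picture is of the moment at which its call begins. camera_params takes no time and is no camera call.
- manip.job_done(): hands the job in, once; it reports no verdict.
The state is a dict: "time": time; "joint_pos": joint angles; "joint_vel": joint speeds; "joint_efforts": joint torques, N m; "tool_pos": TCP position; "tool_rot": TCP orientation; "contact_force": force on the tool from outside, world axes, zero at the start; "ft_torque": the same for the moment, N m; "gripper_width": opening from 0.0 (shut) to 1.0 (fully open).
Only numpy, scipy, OpenCV 4.12 (cv2) and the standard library are available. Lean on these libraries where they do the work, as an engineer would, in place of code of your own. Each camera call takes 0.05 s, during which the arm holds its last target. There are 200 camera calls.

## Working session

There is one attempt and no reset: what is moved stays moved. The work goes in short steps, Python scripts to look and compute and a tool call to move; the robot and the scene stay as the last step left them, time stands still between calls to the robot, and variables do not carry over. Pictures are saved under pics/ and viewed, about 8 in all and at most 12, crops included, and the job is handed in when it is done.

Besides the shell and the picture viewer there is one more tool, called after "Emit:" as name(argument=value, ...) on one line, values as JSON. drive_tool: Moves the arm, as the interface text tells. Its arguments: {"type":"object","properties":{"commands":{"type":"string"}},"required":["commands"]}

```bash
mkdir -p pics; cat > h.py <<'E'
import numpy as np,cv2
from plant import manip
def snap(cam,fn,crop=None,s=1):
    im=manip.grab_frame(cam)[:,:,::-1].copy()
    cv2.imwrite('pics/full_'+fn,im)
    if crop: x0,y0,x1,y1=crop; im=im[y0:y1,x0:x1]
    if s!=1: im=cv2.resize(im,None,fx=s,fy=s,interpolation=cv2.INTER_CUBIC)
    cv2.imwrite('pics/'+fn,im)
def R(q):
    from scipy.spatial.transform import Rotation
    return Rotation.from_quat([q[1],q[2],q[3],q[0]]).as_matrix()
def px2w(cam,uv,z):
    p=manip.camera_params(cam);K=np.array([[p['fx'],0,p['cx']],[0,p['fy'],p['cy']],[0,0,1]])
    n=cv2.undistortPoints(np.array(uv,float).reshape(-1,1,2),K,np.array(p['distortion'])).reshape(-1,2)
    d=np.c_[n,np.ones(len(n))]@R(p['orientation']).T;c=np.array(p['xyz'])
    return c+d*((z-c[2])/d[:,2])[:,None]
def w2px(cam,X):
    p=manip.camera_params(cam);K=np.array([[p['fx'],0,p['cx']],[0,p['fy'],p['cy']],[0,0,1]])
    M=R(p['orientation']).T
    return cv2.projectPoints(np.array(X,float).reshape(-1,3),cv2.Rodrigues(M)[0],-M@np.array(p['xyz']),K,np.array(p['distortion']))[0].reshape(-1,2)
E
python3 - <<'E'
from h import *
a=manip.grab_frame('scene');b=manip.grab_frame('top')
cv2.imwrite('pics/full_s0.png',a[:,:,::-1]);cv2.imwrite('pics/full_t0.png',b[:,:,::-1])
print(manip.camera_params('top'),manip.camera_params('scene')['xyz']);print(manip.state(),manip.pinch_z)
E
```

```text
{'fx': 533.427652196748, 'fy': 533.427652196748, 'cx': 281.96448193174916, 'cy': 214.18174415327098, 'distortion': array([-0.19947951,  0.        ,  0.        ,  0.        ,  0.        ]), 'xyz': array([0.32395726, 0.01089636, 1.40056223]), 'orientation': array([ 0.03835437, -0.70536078,  0.70622755, -0.04730496])} [0.9618118  0.6471153  0.65378565]
{'time': 0.1, 'joint_pos': array([-1.32101595e+00,  5.33024233e-02,  1.61410823e+00, -4.75361368e-06,
        1.47600105e+00, -1.19003101e-01]), 'joint_vel': array([-0.00118906, -0.00058849, -0.00399279, -0.00099783,  0.00108438,
        0.00028948]), 'joint_efforts': array([ 1.49976018e-03, -3.94903457e+01, -3.71363211e+01, -2.96216035e-05,
        3.88654575e-03,  1.82137654e-06]), 'tool_pos': array([ 0.22516274, -0.58245015,  0.23020772]), 'tool_rot': array([-9.07429750e-04,  9.83047508e-01,  1.83348766e-01, -6.17913048e-05]), 'contact_force': array([-0.65794871,  0.05450261,  0.01168301]), 'ft_torque': array([-0.01522819, -0.00987135, -0.03343804]), 'gripper_width': 0.9978837470210611} 0.0187
```

View pics/full_t0.png

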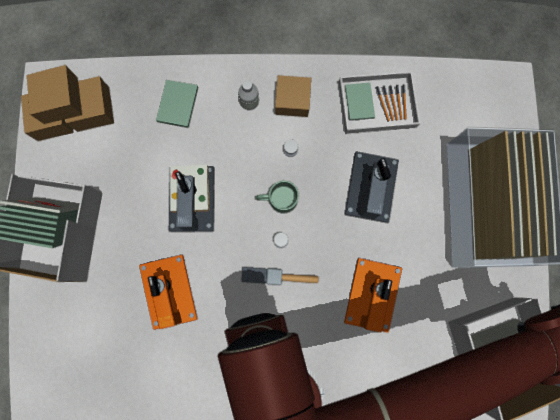

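View pics/full_s0.png

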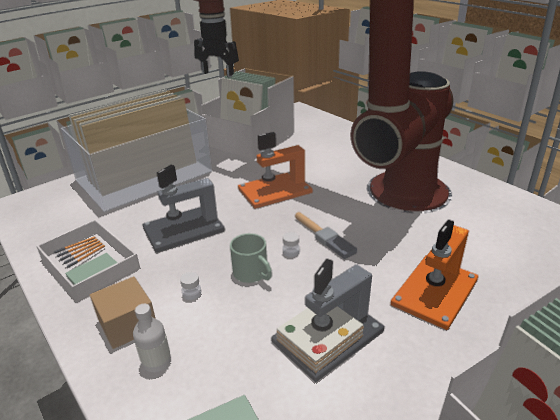

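Four presses appear in the top view:
- grey at (190,198), with painted panels under it
- grey at (371,187), empty
- orange at (168,292)
- orange at (374,295)

The grey press at (190,198) fits, because it holds the panels. Its knob is near (183,181). I'll confirm with an enlarged crop.

```bash
python3 - <<'E'
import cv2
a=cv2.imread('pics/full_t0.png')[155:240,155:230];b=cv2.imread('pics/full_s0.png')[225:385,265:390]
a=cv2.resize(a,(450,510),interpolation=cv2.INTER_CUBIC)  # x6
b=cv2.resize(b,(344,440),interpolation=cv2.INTER_CUBIC);b=cv2.copyMakeBorder(b,0,70,0,0,0)
cv2.imwrite('pics/c0.png',cv2.hconcat([a,b]))
E
```

```text
(no output)
```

View pics/c0.png

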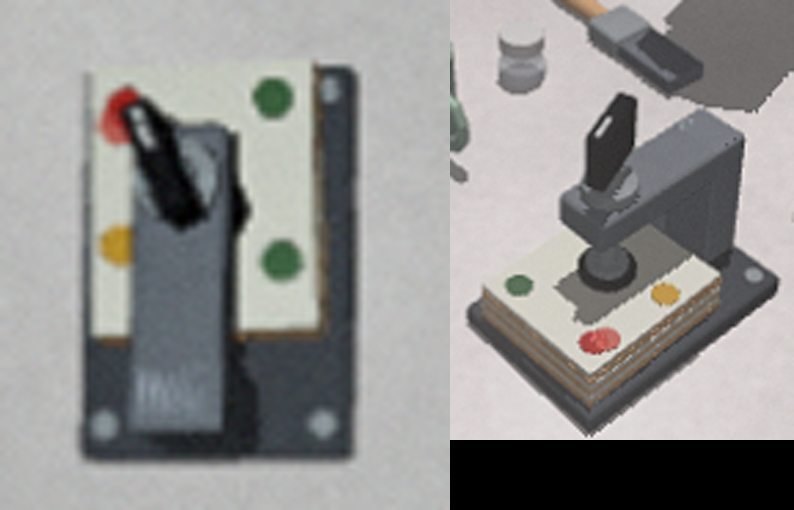

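The crop confirms the grey press at left holds the panels. The white half of its bar points up-left, at full pixel (177,172), and the column is towards the robot. Next I'll fit the bar and beam in both views.

```bash
cat > fit.py <<'E'
from h import *
from scipy.optimize import minimize
def mask(fn,box,thr=45):
    im=cv2.imread(fn);m=np.zeros(im.shape[:2],np.uint8);x0,y0,x1,y1=box
    m[y0:y1,x0:x1]=(im[y0:y1,x0:x1].max(2)<thr)
    n,l,s,_=cv2.connectedComponentsWithStats(m,connectivity=4);k=1+np.argmax(s[1:,4]);return (l==k).astype(np.float32)
def model(cam,p):
    c,s=np.cos(p[2]),np.sin(p[2])
    P=[[p[0]+c*a-s*b,p[1]+s*a+c*b,z] for a in(-.024,.024) for b in(-.007,.007) for z in(.135,.175)]
    h=cv2.convexHull(w2px(cam,P).astype(np.float32))
    m=np.zeros((1680,2240),np.uint8);cv2.fillConvexPoly(m,np.round((h*4+1.5)).astype(np.int32),255)
    return cv2.resize(m,(560,420),interpolation=cv2.INTER_AREA)/255.
def fit(ms,p0):
    f=lambda p:sum(np.abs(model(c,p)-m).sum()/m.sum() for c,m in ms.items())
    b=None
    for d in(-.3,0,.3):
        r=minimize(f,[p0[0],p0[1],p0[2]+d],method='Nelder-Mead',options=dict(initial_simplex=np.array([p0[0],p0[1],p0[2]+d])+np.array([[0,0,0],[.008,0,0],[0,.008,0],[0,0,.2]]),maxiter=300))
        if b is None or r.fun<b.fun:b=r
    return b.x,b.fun
E
python3 - <<'E'
from fit import *
f=lambda L:np.array([[155+u/6-.4,155+v/6-.4] for u,v in L])
c=px2w('top',f([(85,458),(354,458),(356,68)]),.015);print('base',c.round(4))
bt=px2w('top',f([(130,432),(225,432),(238,130),(150,126)]),.115);print('beam',bt.round(4))
pn=px2w('top',f([(90,70),(316,62),(320,332),(92,338)]),.045);print('panel',pn.round(4))
d=c[2]-c[1];print('base dir',np.arctan2(d[1],d[0]))
d=c[0]-c[1];print('base ydir',np.arctan2(d[1],d[0])-np.pi/2)
b=px2w('top',f([(328,90),(323,424),(103,425)]),.017);d=b[0]-b[1];print('bolt',np.arctan2(d[1],d[0]));d=b[2]-b[1];print(np.arctan2(d[1],d[0])-np.pi/2)
k=px2w('top',f([(160,155)]),.165)[0];print('k',k)
mt=mask('pics/full_t0.png',(170,160,196,198));ms=mask('pics/full_s0.png',(300,255,340,305))
print(mt.sum(),ms.sum())
for ms_ in({'top':mt,'scene':ms},{'top':mt},{'scene':ms}):print(fit(ms_,[k[0],k[1],.45]))
E
```

```text
base [[0.4486 0.2903 0.015 ]
 [0.4487 0.1718 0.015 ]
 [0.6219 0.1735 0.015 ]]
beam [[0.4502 0.2519 0.115 ]
 [0.4503 0.2129 0.115 ]
 [0.5746 0.21   0.115 ]
 [0.5765 0.2466 0.115 ]]
panel [[0.6152 0.2866 0.045 ]
 [0.6181 0.1875 0.045 ]
 [0.5002 0.1837 0.045 ]
 [0.4977 0.2824 0.045 ]]
base dir 0.00993381357785561
base ydir 0.0013271042659885879
bolt 0.0014802019249235243
0.005272377163033415
k [0.55498314 0.23310246 0.165     ]
110.0 11.0
(array([0.53673897, 0.23117173, 0.77381116]), np.float64(30.690089126559712))
(array([0.55156617, 0.23308575, 0.43230772]), np.float64(0.5586452762923351))
(array([-2.2580188 , -2.4896409 , -0.30248889]), np.float64(1.0))
```

```bash
python3 - <<'E'
from fit import *
for T in(50,58,66,75):
    mt=mask('pics/full_t0.png',(170,160,196,198),T);ms=mask('pics/full_s0.png',(305,255,335,300),T)
    print(T,mt.sum(),ms.sum(),[ (a.round(4),round(e,2)) for a,e in (fit(q,[.553,.232,.43]) for q in({'top':mt,'scene':ms},{'top':mt},{'scene':ms}))])
s=manip.state();print(s['tool_pos'],R(s['tool_rot']).round(3))
E
```

```text
50 113.0 37.0 [(array([0.5368, 0.2258, 0.79  ]), np.float64(8.94)), (array([0.5527, 0.2336, 0.4349]), np.float64(0.52)), (array([0.5366, 0.2296, 0.7839]), np.float64(8.01))]Traceback (most recent call last):
  File "<stdin>", line 4, in <module>
  File "<stdin>", line 4, in <genexpr>
  File "fit.py", line 17, in fit
    r=minimize(f,[p0[0],p0[1],p0[2]+d],method='Nelder-Mead',options=dict(initial_simplex=np.array([p0[0],p0[1],p0[2]+d])+np.array([[0,0,0],[.008,0,0],[0,.008,0],[0,0,.2]]),maxiter=300))
    res = _minimize_neldermead(fun, x0, args, callback, bounds=bounds,
                               **options)
    fsim[j] = func(sim[j])
              ~~~~^^^^^^^^
    fx = function(np.copy(x), *(wrapper_args + args))
  File "fit.py", line 14, in <lambda>
    f=lambda p:sum(np.abs(model(c,p)-m).sum()/m.sum() for c,m in ms.items())
               ~~~^^^^^^^^^^^^^^^^^^^^^^^^^^^^^^^^^^^^^^^^^^^^^^^^^^^^^^^^^^
  File "fit.py", line 14, in <genexpr>
    f=lambda p:sum(np.abs(model(c,p)-m).sum()/m.sum() for c,m in ms.items())
                          ~~~~~^^^^^
  File "fit.py", line 10, in model
    h=cv2.convexHull(w2px(cam,P).astype(np.float32))
                     ~~~~^^^^^^^
  File "h.py", line 18, in w2px
    p=manip.camera_params(cam);K=np.array([[p['fx'],0,p['cx']],[0,p['fy'],p['cy']],[0,0,1]])
ValueError: time passes only in moves, steps and waits
```

Emit:
drive_tool(commands="85 0.8 -0.85 0 0;85 0.85 -0.9 0 0;85 0.85 -0.9 0 0;85 0.85 -0.9 0 0;85 0.85 -0.9 0 0;85 0.85 -0.9 0 0;85 0.85 -0.9 0 0;85 0.85 -0.9 0 0")

```text
time: 1.1
tool_pos: [0.337, -0.3085, 0.2308]
tool_rot: [-0.0, 0.983, 0.183, -0.0]
contact_force: [1.0, -1.2, 0.6]
gripper_width: 0.993
```

Emit:
drive_tool(commands="85 0.85 -0.9 0 0;85 0.85 -0.9 0 0;85 0.85 -0.9 0 0;85 0.85 -0.9 0 0;85 0.85 -0.9 0 0;85 0.85 -0.9 0 0;85 0.85 -0.9 0 0;85 0.85 -0.9 0 0")

```text
time: 2.1
tool_pos: [0.4493, -0.0336, 0.2308]
tool_rot: [-0.0, 0.983, 0.183, -0.0]
contact_force: [1.2, -0.6, 0.4]
gripper_width: 0.997
```

```bash
python3 - <<'E'
from h import *
P=[[.553+np.cos(.435)*a-np.sin(.435)*b,.2335+np.sin(.435)*a+np.cos(.435)*b,z] for a in(-.024,.024) for b in(-.007,.007) for z in(.135,.175)]
import json
for c,o,k in(('top',(155,155),6),('scene',(265,225),2.75)):
    q=w2px(c,P);print(c,((q-o+.5)*k).round(0).astype(int).tolist())
s=manip.state();print(s['tool_pos'],R(s['tool_rot']).round(3),s['joint_pos'],s['time'])
E
```

```text
top [[212, 220], [196, 203], [180, 235], [163, 218], [165, 114], [147, 94], [133, 128], [115, 109]]
scene [[165, 138], [166, 86], [186, 144], [188, 92], [134, 186], [135, 134], [157, 193], [158, 141]]
[ 0.44929348 -0.03358793  0.23084315] [[ 0.933  0.361 -0.001]
 [ 0.361 -0.933  0.   ]
 [-0.    -0.    -1.   ]] [-2.40027619e-01 -3.85926923e-01  2.00115429e+00 -5.27049786e-05
  1.52688434e+00  9.61912871e-01] 2.1
```

Emit:
drive_tool(commands="85 0.9 -1 0 0;85 0.9 -1 0 0;85 0.9 -1 0 0;85 0.9 -1 0 0;85 0.9 -1 0 0;85 0.9 -1 0 0;85 0.8 -0.8 0 0;85 0.22 -0.25 0 -3.8")

```text
time: 3.1
tool_pos: [0.5527, 0.2335, 0.2304]
tool_rot: [-0.0, 0.976, 0.218, -0.001]
contact_force: [0.4, -0.0, -0.2]
gripper_width: 0.994
```

Emit:
drive_tool(commands="85 0 0 0.3 0;85 0 0 0.3 0;85 0 0 0 0;85 0 0 0 0;85 0 0 0 0;85 0 0 0 0;85 0 0 0 0;85 0 0 0 0")

```text
time: 4.1
tool_pos: [0.5527, 0.2319, 0.2134]
tool_rot: [-0.0, 0.976, 0.216, 0.0]
contact_force: [0.7, 0.1, 0.5]
gripper_width: 0.995
```

```bash
python3 - <<'E'
from h import *
s=manip.state();print(s['tool_pos'],R(s['tool_rot'])[:,0],s['joint_pos'][5],s['time'])
snap('scene','s1.png',(250,170,410,290),5)
E
```

```text
[0.55270168 0.23187598 0.21335541] [9.06827797e-01 4.21501294e-01 7.35470042e-05] 1.408794875486666 4.1
```

View pics/s1.png

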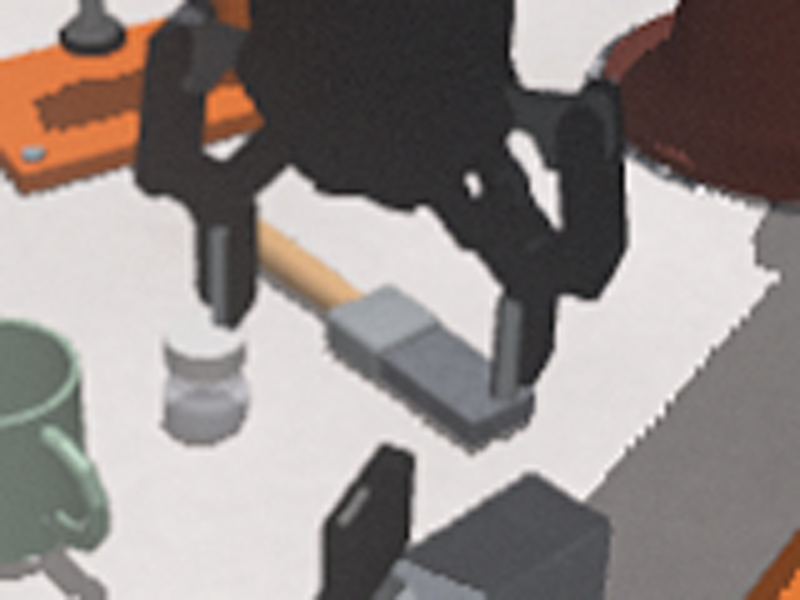

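The fingers straddle the bar, centred in this view (midpoint about x=370, bar top centre also about 370). I'll go down and close partway.

Emit:
drive_tool(commands="85 0 0.03 0.6 0;85 0 0 0.6 0;85 0 0 0.6 0;60 0 0 0.5 0;40 0 0 0.15 0;24 0 0 0 0;24 0 0 0 0;24 0 0 0 0")

```text
time: 5.15
tool_pos: [0.5536, 0.2312, 0.1408]
tool_rot: [-0.0, 0.976, 0.216, 0.001]
contact_force: [0.1, 0.6, 0.9]
gripper_width: 0.279
```

```bash
python3 - <<'E'
from h import *
s=manip.state();print(s['tool_pos'],s['contact_force'],s['ft_torque'],s['gripper_width'])
a=manip.grab_frame('scene')[:,:,::-1];b=manip.grab_frame('top')[:,:,::-1]
r=lambda i:cv2.resize(i,(400,400),interpolation=cv2.INTER_CUBIC)
cv2.imwrite('pics/s2.png',cv2.hconcat([r(a[220:300,280:360]),r(b[150:230,150:230])]))
E
```

```text
[0.55360064 0.23118883 0.14077963] [0.05134831 0.56505652 0.88756426] [-0.06724641  0.0116198   0.03600146] 0.27941336589702864
```

View pics/s2.png

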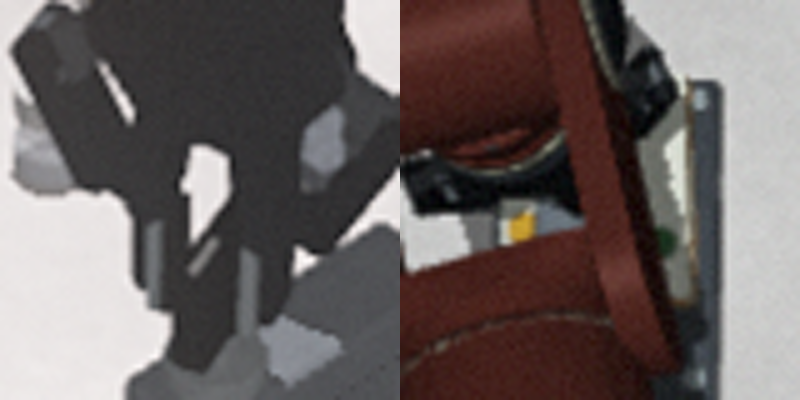

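The bar sits between the pads, roughly centred, with no contact force. Closing now.

Emit:
drive_tool(commands="18 0 0 0 0;14 0 0 0 0;10 0 0 0 0;5 0 0 0 0;5 0 0 0 0;5 0 0 0 0;5 0 0 0 0;5 0 0 0 0")

```text
time: 6.25
tool_pos: [0.5519, 0.2334, 0.1407]
tool_rot: [-0.002, 0.976, 0.216, -0.001]
contact_force: [-5.6, 7.1, 3.8]
gripper_width: 0.158
```

```bash
python3 - <<'E'
from h import *
s=manip.state();x=R(s['tool_rot'])[:,0];print(s['tool_pos'],np.arctan2(x[1],x[0]),s['contact_force'],s['ft_torque'],s['gripper_width'])
E
```

```text
[0.55192171 0.23343314 0.1406561 ] 0.43596928641931554 [-5.60359364  7.13973996  3.78589184] [ 1.20560983  0.90616565 -0.0274043 ] 0.15838792625555903
```

Emit:
drive_tool(commands="5 0 -0.09 0 0;5 0 0 0 3;5 0 0 0 5;5 0 0 0 5;5 0 0 0 5;5 0 0 0 5;5 0 0 0 2;5 0 0 0 0")

```text
time: 7.25
tool_pos: [0.5517, 0.2345, 0.1406]
tool_rot: [-0.001, 1.0, -0.001, -0.0]
contact_force: [-5.0, 3.5, 4.7]
gripper_width: 0.157
```

```bash
python3 - <<'E'
from h import *
s=manip.state();x=R(s['tool_rot'])[:,0];print(s['tool_pos'],np.arctan2(x[1],x[0]),s['contact_force'],s['ft_torque'],s['gripper_width'],s['joint_pos'][5])
E
```

```text
[0.55165049 0.23454852 0.1406471 ] -0.0012405133201061045 [-5.01947258  3.47380807  4.68097788] [ 0.56701127  0.5769164  -0.14395272] 0.15722011443286502 1.848442573601261
```

Emit:
drive_tool(commands="5 0 0 0 4;5 0 0 0 7;5 0 0 0 8;5 0 0 0 8;5 0 0 0 8;5 0 0 0 7;5 0 0 0 3.5;5 0 0 0 0")

```text
time: 8.25
tool_pos: [0.5523, 0.2362, 0.1407]
tool_rot: [-0.003, 0.922, -0.387, -0.0]
contact_force: [0.2, 9.3, 1.6]
gripper_width: 0.159
```

```bash
python3 - <<'E'
from h import *
s=manip.state();x=R(s['tool_rot'])[:,0];print(s['tool_pos'],np.arctan2(x[1],x[0]),s['contact_force'],s['ft_torque'],s['gripper_width'],s['joint_pos'][5])
snap('scene','s3.png',(260,190,400,390),3)
E
```

```text
[0.55232383 0.23617629 0.14067005] -0.7951223695134106 [0.20724523 9.32026557 1.61141811] [ 1.41047339  0.16662916 -0.01087889] 0.15924006997137435 2.64260331667282
```

View pics/s3.png

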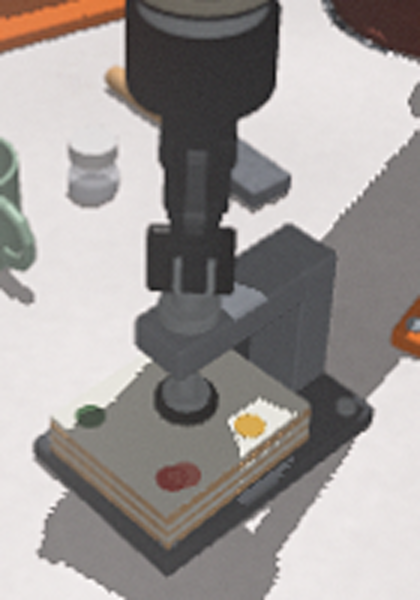

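The bar is turned about 45° past the beam and the panels are in place. I'll relieve the sideways load, then let go.

Emit:
drive_tool(commands="5 -0.05 -0.06 0 0;5 0 0 0 0;5 0 0 0 0;20 0 0 0 0;40 0 0 0 0;60 0 0 0 0;85 0 0 0 0;85 0 0 0 0")

```text
time: 9.3
tool_pos: [0.5522, 0.2358, 0.1398]
tool_rot: [0.0, 0.922, -0.387, 0.0]
contact_force: [0.1, 0.2, 0.3]
gripper_width: 0.998
```

Emit:
drive_tool(commands="85 0 0 0 0;85 0 0 -0.5 0;85 0 0 -0.8 0;85 0 0 -0.8 0;85 0 0 -0.8 0;85 0 0 -0.8 0;85 0 0 0 0;85 0 0 0 0")

```text
time: 10.3
tool_pos: [0.5519, 0.2357, 0.2504]
tool_rot: [0.0, 0.922, -0.387, -0.0]
contact_force: [0.1, 0.3, -0.0]
gripper_width: 0.992
```

Emit:
drive_tool(commands="85 0.6 0.6 0 0;85 0.9 0.9 0 0;85 0.9 0.9 0 0;85 0.9 0.9 0 0;85 0.9 0.9 0 0;85 0.9 0.9 0 0;85 0.9 0.9 0 0;85 0 0 0 0")

```text
time: 11.3
tool_pos: [0.5488, -0.0206, 0.249]
tool_rot: [0.0, 0.921, -0.389, -0.001]
contact_force: [0.2, 1.0, 0.1]
gripper_width: 0.993
```

```bash
python3 - <<'E'
from fit import *
import h
_c={c:manip.camera_params(c) for c in('top','scene')}
b=manip.grab_frame('top')[:,:,::-1];a=manip.grab_frame('scene')[:,:,::-1]
cv2.imwrite('pics/full_t4.png',b);cv2.imwrite('pics/full_s4.png',a)
A=cv2.resize(b[155:240,155:230],(450,510),interpolation=cv2.INTER_CUBIC);B=cv2.resize(a[225:385,265:390],(344,440),interpolation=cv2.INTER_CUBIC)
cv2.imwrite('pics/c4.png',cv2.hconcat([A,cv2.copyMakeBorder(B,0,70,0,0,0)]))
class M:
    camera_params=staticmethod(lambda c:_c[c])
h.manip=M
mt=mask('pics/full_t4.png',(170,160,196,198),50);print(mt.sum(),fit({'top':mt},[.5525,.234,-.78]))
d=cv2.absdiff(cv2.imread('pics/full_t0.png'),b)[150:225,340:405];print('spare diff',d.max())
E
```

```text
132.0 (array([ 0.55288628,  0.23248307, -0.84520447]), np.float64(0.5412358882947118))
spare diff 30
```

View pics/c4.png

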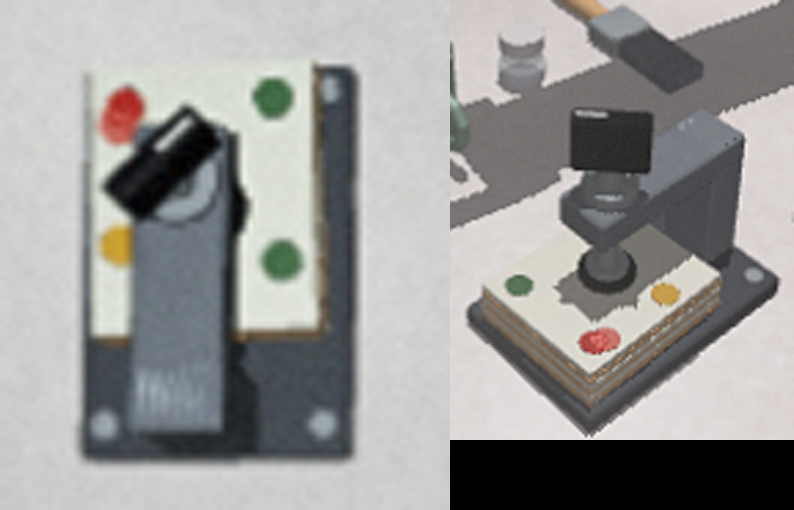

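The top crop shows the bar at about 45° clockwise of the beam: its upper edge runs (105,185) to (185,105). The foot is down, and the panel edges and daubs sit at the same pixels as before.

```bash
python3 -c "
from plant import manip
print(manip.job_done())"
```

```text
the job is handed in; nothing more can be done
None
```

I turned the knob of the grey press holding the panels clockwise from about −0.43 rad, past the touch point, to about 45° beyond it. Then I let go, backed the arm off and handed the job in at about 11.4 s of the 35 s allowed.

**Final angle:** The measured tool angle at the end was −0.795 rad (45.6°). In the last picture the bar's edges and white line lie at about 45–47° to the beam. An outline fit from the top camera gave −0.845 rad (48.4°). I trusted it less because its dark mask leaves out the white line. The checks disagree by about 3°, which I accepted.

**Panels:** They look unmoved in both cameras, before and after.

**Other press:** The arm never went near its knob. An image comparison there showed a small change (30 of 255), which I put down to noise or the arm's shadow but did not look into.

**Forces:** The forces reported after each move peaked at about 9 N, and the arm was touching nothing at the end.

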